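Face up the pantry row

TASK

Push the red tin and the blue carton along the counter, without lifting or tipping them, into their places against the white stop rail: the tin at the red label touching the rail, the carton at the blue label with a long side flush against the rail, each centred on its label. Push gently, do not knock the jars or anything else on the counter, and finish with the hand clear.

Things in the scene. Friction and masses are not known exactly. Their poses are not given: they have to be found in the camera images.
- tin: the red tin with a narrow white band and a red top, a closed upright cylinder 74 mm in diameter and 70 mm tall, about 0.3 kg, loose. Origin: centre of its underside; z up
- carton: the blue carton with a pale band, a closed stiff box 84 mm (its x) by 60 mm (its y) by 70 mm tall, about 0.2 kg, loose. Origin: centre of its underside; x along its long side, z up. It starts with its long side within about 0.5 rad of the rail's direction
- rail: the white stop rail fixed on the counter, 440 mm long, 25 mm high. Origin: on the counter at the foot of its front face, mid-length; x runs along the rail, y points straight out from the front face to the robot's left, where the tin and carton stand, z up
- red_label: a red stick-on label, fixed and with no thickness to bump into: a flap on the rail plus a tape strip 20 mm wide that runs 120 mm out from the rail on the counter. Origin: on the counter at the foot of the rail's front face, in the middle of the place it marks; x runs along the rail, y straight out from the rail over the counter, z up. The place lies between two jars, a gap of about 124 mm
- blue_label: a blue stick-on label, fixed and with no thickness to bump into: a flap on the rail plus a tape strip 20 mm wide that runs 120 mm out from the rail on the counter. Origin: on the counter at the foot of the rail's front face, in the middle of the place it marks; x runs along the rail, y straight out from the rail over the counter, z up. The place lies between two jars, a gap of about 124 mm
- jar_near: a closed jam jar of amber glass with a yellow lid, 56 mm across and 66 mm tall, loose, standing beside the rail at its end nearest the robot, about 180 mm from its middle; a bystander. Origin: centre of its underside
- jar_mid: a closed jam jar of amber glass with a green lid, 56 mm across and 66 mm tall, loose, standing beside the rail at its middle; a bystander. Origin: centre of its underside
- jar_far: a closed jam jar of amber glass with a brass lid, 56 mm across and 66 mm tall, loose, standing beside the rail at its far end, about 180 mm from its middle; a bystander. Origin: centre of its underside
- mug: a white mug, 80 mm across and 90 mm tall, loose, away on the robot's left; a bystander. Origin: centre of its underside
- spice: a slim orange spice jar with a white label and a black lid, 44 mm across and 95 mm tall, loose, beyond the tin and carton; a bystander. Origin: centre of its underside
- spoon: a wooden spoon lying flat on the counter's left side, loose; a bystander. Origin: on its underside
There are look-alikes about, which are no part of the job. Several things have the shape of the carton; the one meant has the colours described above. There is more than one size of the tin; the one meant has the size given above.

How it is judged:
By the outcome, as a careful person would: the job done as asked, in the order asked, and still so for the second after the job is handed in, with the robot touching nothing.
It also fails if it takes over 72 s, if anything falls off the work surface, if the arm or the gripper's body presses on something with over 40 N, if the wrist force passes 120 N, or if a joint passes its speed limit or range.

ROBOT

A 6-joint arm with a two-finger parallel gripper is mounted at the origin on the work surface. World frame = base frame: x ahead of the robot, y to its left, z up, the work surface at z = 0. Lengths are in m, angles in degrees, forces in N, time in s.
With the tool pointing down it reaches from about 0.25 to 0.725 m from the base axis. Payload 9.7 kg.
Tool frame: the origin (TCP) lies at the very end of the fingers, on their centre line; the grasp point (between the pads) lies 19 mm behind it; z points along the fingers, y is the line along which they close (so a half turn about z gives the same grasp; the last joint's range is limited). The gripper opens to 85 mm and grips with 20 to 120 N. Pads are 22 mm wide; open, the fingers measure 114 mm over their backs; the gripper's body (76 mm by 85 mm) begins 54 mm behind the grasp point. The pads swing forward as they close: fully open they stand 13 mm farther back than shut.
Start: joints at [-71.448, 4.979, 10.078, 95.1, 0, 90], TCP at [0.175, -0.521, 0.231] pointing down, gripper open.
Joint ranges: [-179.16, 179.16], [-48.56, 103.87], [-65.8, 70.77], [-126.05, 130.52], [-82.76, 87.17], [-180, 180]. Speed limits (degrees/s): [127.2, 127.2, 147.25, 180, 180, 180].

INTERFACE

Orientations are given as [roll, pitch, yaw] about the fixed x, y, z axes, in that order (R = Rz(yaw) Ry(pitch) Rx(roll)).
In Python, from workcell import bot, viewer, finder gives the robot as it stands. The module is installed in compiled form; this text tells all that it offers.
- The arm moves only by the shell command python3 -m inch 'ROWS' [FORCE]. ROWS is JSON, a list that holds one entry, the list of rows, each a list of 7 numbers: the opening in per cent of the stroke, from 0 (shut) to 100 (fully open), then the shift along the tool's x, y, z in mm, then the turn, a rotation vector about the tool's x, y, z in degrees. In form: [[[grip, tx, ty, tz, ax, ay, az], ...]]. A call has 1 to 8 rows; each row shifts and turns the commanded pose from where the row before left it, along the tool's axes as they then stand; what a row does not reach is not made up. A row lasts 1/8 s, in which the tool goes at most 62.5 mm and 10.7 degrees, less where a joint would pass 70% of its speed; a pose out of reach is approached as far as the arm can. A call with a gripper value outside its range is refused whole. The fingers move at their own pace and stop on an object; FORCE is the grip in N (left out, the last holds). Time passes only in rows, so rows that do not move let the fingers close. It gives the time, the measured TCP pose, the force, the opening and the grip force at its end, in the units of the state.
- bot.get_obs(): the state, without advancing time (a new reading comes with each control period).
- viewer.camera(name): name is "scene" or "top" or "wrist"; returns a dict with "pixels" (480x640x3 uint8, red, green, blue), "vfov" (degrees; the focal length in pixels is half the picture's height over the tangent of half this angle, whatever the lens; pixels are square), "cx", "cy" (the principal point, pixels), "k1" (the pictures are not rectified: a ray, as slopes to the right and down, at radius r is drawn at 1 + k1 r^2 times it, then the intrinsics apply), "R" (3x3) and "t" (3): a world point X has camera coordinates R X + t. Camera axes: x right, y down, z forward; pixel columns grow to the right and rows downward; lengths in m; the calibration is good to about 2 mm. A picture is of the moment at which its call begins. There is no depth.
- bot.job_done(): hands the job in; it is judged then, once.
Trained networks look in the newest picture that a camera, given by its name, has taken for a name from the list of things; names that differ only in an ending like _2 or _b are one class to them, and where a whole thing is asked for, a point or a joint stands for the part that bears it (a point fixed in the world has none). Each returns a list of dicts, best first, with "conf" (0 to 1); they miss things now and then, are a little off and sometimes report something else, mostly with a low value. They report only what shows in the picture. A call takes as long as a camera call. They do not tell look-alikes from the thing itself.
- finder.outline_of(camera, thing): "pixels" (480x640 bool, what is visible of it) and "extent" ([centre column, centre row, width, height] in pixels, round what is visible of it).
- finder.mark_of(camera, thing): "position" ([column, row] in pixels: a listed point, or the origin of a listed thing).
The state is a dict: "time": time; "q": joint angles; "qd": joint speeds; "joint_efforts": joint torques, N m; "ee_pos": TCP position; "tcp_rot": TCP orientation; "wrist_force": force on the tool from outside, world axes, zero at the start; "torque": the same for the moment, N m; "opening": finger opening in m; "grasp_force": force on a finger pad.
Only numpy, scipy, OpenCV 4.12 (cv2) and the standard library are available. Lean on these libraries where they do the work, as an engineer would, in place of code of your own. Each camera call takes 0.05 s, during which the arm holds its last target. There are 200 camera calls.

## Working session

There is one attempt and no reset: what is moved stays moved. The work goes in short steps, Python scripts to look and compute and a shell command to move; the robot and the scene stay as the last step left them, time stands still between calls to the robot, and variables do not carry over. Pictures are saved under pics/ and viewed, at most 10 in all, crops included, and the job is handed in when it is done.

```bash
mkdir -p pics
cat > h.py <<'E'
import numpy as np, cv2
from workcell import bot, viewer, finder
def pix2w(c,p,z=0.):
    f=240/np.tan(np.radians(c['vfov']/2)); d=np.array([(p[0]-c['cx'])/f,(p[1]-c['cy'])/f])
    u=d.copy()
    for _ in range(20): u=d/(1+c['k1']*(u@u))
    R=np.array(c['R']);t=np.array(c['t']); o=-R.T@t; r=R.T@np.array([u[0],u[1],1]); return o+r*(z-o[2])/r[2]
def w2pix(c,X):
    f=240/np.tan(np.radians(c['vfov']/2)); x=np.array(c['R'])@np.array(X)+np.array(c['t']); u=x[:2]/x[2]
    return u*(1+c['k1']*(u@u))*f+np.array([c['cx'],c['cy']])
def save(c,n,crop=None,k=1):
    im=c['pixels'][:,:,::-1]
    if crop: im=im[crop[1]:crop[3],crop[0]:crop[2]]
    cv2.imwrite('pics/'+n,cv2.resize(im,None,fx=k,fy=k,interpolation=cv2.INTER_CUBIC))
E
python3 - <<'E'
from h import *
np.set_printoptions(precision=4,suppress=True)
for n in ['top','scene']:
    c=viewer.camera(n); save(c,n+'0.png'); print(n,c['vfov'],c['k1'],-np.array(c['R']).T@np.array(c['t']))
    for th in ['tin','carton','rail','red_label','blue_label','jar_near','jar_mid','jar_far','mug','spice','spoon']:
        for m in finder.mark_of(n,th)[:4]: print(th,round(m['conf'],2),np.round(m['position'],1),pix2w(c,m['position'])[:2])
print(bot.get_obs())
E
```

```text
top 51.96961590229053 -0.017506029542954427 [0.4404 0.0767 1.0687]
tin 0.74 [238.7 167.1] [0.7279 0.2455]
tin 0.72 [291.3 217. ] [0.6181 0.1259]
carton 0.89 [243.3 352.5] [0.324  0.2206]
carton 0.87 [302.1 270.7] [0.5007 0.0994]
rail 0.77 [449.3 267.8] [ 0.5134 -0.2214]
red_label 0.93 [449. 305.] [ 0.4328 -0.2199]
blue_label 0.68 [452.  226.2] [ 0.6053 -0.2284]
blue_label 0.54 [431.1 345.5] [ 0.3458 -0.1806]
jar_near 0.72 [432.8 349.7] [ 0.337  -0.1842]
jar_mid 0.81 [436.8 263.3] [ 0.5227 -0.1941]
jar_far 0.71 [437.7 184.8] [ 0.6976 -0.1975]
mug 0.87 [169.8 298.4] [0.4353 0.3828]
mug 0.35 [193.4 205.3] [0.6397 0.3417]
mug 0.15 [350.8 150.4] [ 0.7717 -0.0032]
spice 0.67 [166.3 301.8] [0.4279 0.39  ]
spice 0.6 [350.5 150.1] [ 0.7724 -0.0025]
spoon 0.81 [192.8 207.3] [0.6352 0.3428]
scene 48.97844719824973 -0.012371706914497353 [1.185  0.4639 0.6169]
tin 0.88 [362.8 356.5] [0.7248 0.2503]
tin 0.74 [330.  282.6] [0.6134 0.1268]
carton 0.97 [344.7 240.4] [0.4989 0.0902]
carton 0.63 [447.3 219.3] [0.3333 0.2298]
carton 0.27 [510.4 275.2] [0.4322 0.3837]
rail 0.7 [211.  195.9] [ 0.5158 -0.2263]
red_label 0.94 [240.1 179. ] [ 0.4301 -0.2163]
blue_label 0.83 [181.2 219.5] [ 0.6119 -0.2205]
jar_near 0.86 [276.9 166.7] [ 0.3438 -0.1777]
jar_near 0.38 [511.3 272.7] [0.4249 0.3831]
jar_mid 0.68 [224.7 201.2] [ 0.516  -0.1885]
jar_far 0.72 [161.7 244.6] [ 0.6904 -0.1954]
mug 0.88 [511.6 274.6] [0.4296 0.385 ]
spoon 0.85 [445.7 342.9] [0.6357 0.3445]
{'time': 1.2, 'q': array([-71.4489,   4.9797,  10.0785,  95.0999,   0.0012,  89.9999]), 'qd': array([-0.0153, -0.0333,  0.0247, -0.0874,  0.0814,  0.0006]), 'joint_efforts': array([  0.0006, -52.0103,  46.4857,   0.0021,  -0.    ,   0.    ]), 'ee_pos': array([ 0.175 , -0.5214,  0.2313]), 'tcp_rot': array([-179.999 ,   -0.0012,   18.5512]), 'wrist_force': array([ 0.2194,  1.2283, -0.1031]), 'torque': array([ 0.0006, -0.0514, -0.0272]), 'grasp_force': 0.0, 'opening': 0.08528309033075095}
```

View pics/top0.png

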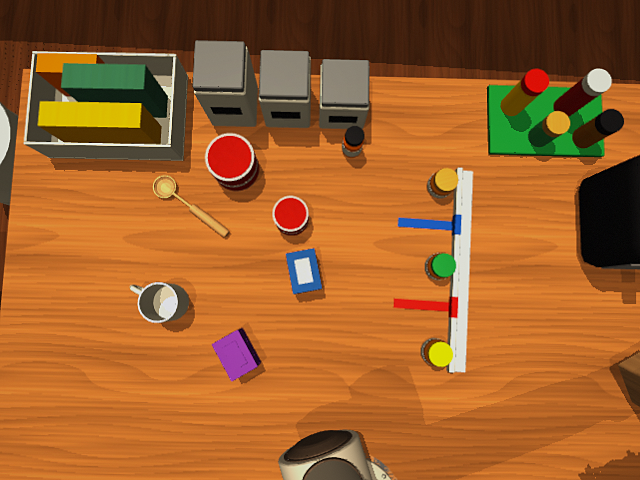

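View pics/scene0.png

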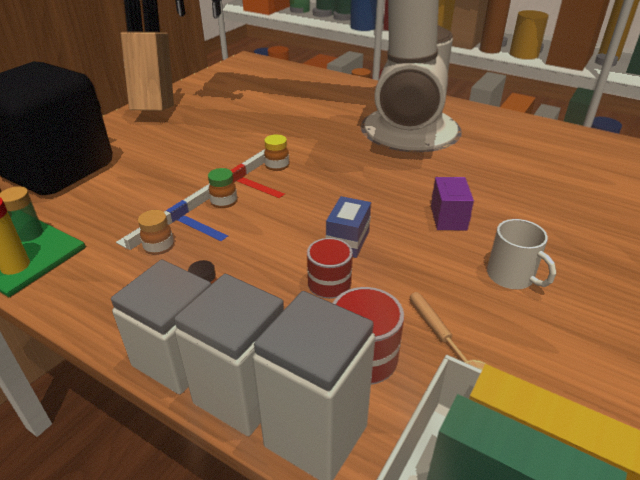

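The tin candidates in the top view are a red tin at (291,217) and a larger one at (232,160); the smaller should be the 74 mm one, and I'll measure both. The carton candidates are blue with a pale patch at (303,271) and purple at (236,354); the blue one fits the description. The labels are at (450,305) red and (452,226) blue, with the jars at (440,353), (442,265) and (444,181). I'll measure these and take one confirming crop.

```bash
cat >> h.py <<'E'
def hsv(c): return cv2.cvtColor(c['pixels'],cv2.COLOR_RGB2HSV)
def blobs(m,amin=60):
    cs,_=cv2.findContours(m.astype(np.uint8),cv2.RETR_EXTERNAL,cv2.CHAIN_APPROX_NONE)
    return sorted([k[:,0,:].astype(float) for k in cs if cv2.contourArea(k)>amin],key=len,reverse=True)
def wpts(c,P,z): return np.array([pix2w(c,p,z)[:2] for p in P])
E
python3 - <<'E'
from h import *
np.set_printoptions(precision=4,suppress=True)
c=viewer.camera('top'); save(c,'crop1.png',(180,110,480,380),2.2)
H=hsv(c);h,s,v=H[...,0],H[...,1],H[...,2]
red=((h<6)|(h>174))&(s>180)&(v>100)
for b in blobs(red):
    if b[:,0].max()<330 and b[:,0].min()>180:
        w=wpts(c,b,.07); (x,y),r=cv2.minEnclosingCircle(w.astype(np.float32)); print('redtop',b.mean(0),x,y,2*r)
    else: w=wpts(c,b,0);print('redlab',b.mean(0),w.mean(0),cv2.minAreaRect(w.astype(np.float32)))
blue=(h>98)&(h<122)&(s>120)&(v>60)
for b in blobs(blue):
    z=.07 if b[:,0].mean()<340 else 0
    w=wpts(c,b,z); print('blue',b.mean(0),w.mean(0),cv2.minAreaRect(w.astype(np.float32)))
# strips: fit line on tape only (columns < 445)
for nm,m in (('red',red),('blue',blue)):
    ys,xs=np.nonzero(m[:, 394:446]); xs=xs+394; k=(ys>205)&(ys<320)
    w=wpts(c,np.c_[xs,ys][k],0); d=cv2.fitLine(w.astype(np.float32),cv2.DIST_HUBER,0,.01,.01).ravel(); print(nm,'strip line',d, 'x at y=-.22', d[2]+d[0]/d[1]*(-.22-d[3]), w.min(0),w.max(0))
# rail white
wh=(s<60)&(v>150); wh[:,:440]=0; wh[:,490:]=0; wh[:160]=0; wh[380:]=0
for b in blobs(wh,30): 
    w=wpts(c,b,.025); print('rail',b.min(0),b.max(0),cv2.minAreaRect(w.astype(np.float32)),cv2.boxPoints(cv2.minAreaRect(w.astype(np.float32))).ravel())
yl={'near':((h>24)&(h<33)&(s>180)&(v>150)),'mid':((h>45)&(h<75)&(s>150)&(v>80)),'far':((h>12)&(h<25)&(s>130)&(v>170))}
for n,m in yl.items():
    m=m.copy(); m[:,:420]=0;m[:,465:]=0; m[:165]=0
    for b in blobs(m)[:1]:
        w=wpts(c,b,.066); print(n,b.mean(0),cv2.minEnclosingCircle(w.astype(np.float32)))
E
```

```text
redlab [421.4603 304.5079] [ 0.4327 -0.1601] ((0.4325738549232483, -0.16007761657238007), (0.11960317939519882, 0.020658215507864952), 88.5337905883789)
redtop [228.9244 156.3277] 0.7319244146347046 0.2554517388343811 0.09015020728111267
redtop [289.8588 213.1529] 0.6148146390914917 0.1260196566581726 0.06401865929365158
redlab [536.2537  79.8806] [ 0.9491 -0.4276] ((0.9494880437850952, -0.4275674819946289), (0.05506760627031326, 0.057534098625183105), 45.6953239440918)
redlab [453.86 306.52] [ 0.4297 -0.2305] ((0.42886459827423096, -0.23079228401184082), (0.013084469363093376, 0.04302724078297615), 89.41919708251953)
blue [303.374  270.7863] [0.4967 0.0954] ((0.4968237280845642, 0.09514160454273224), (0.08248936384916306, 0.058508072048425674), 11.956032752990723)
blue [425.0167 223.625 ] [ 0.6097 -0.1687] ((0.609990656375885, -0.1687471866607666), (0.11996321380138397, 0.018833111971616745), 87.37744140625)
blue [457.2128 224.1915] [ 0.61 -0.24] ((0.6104510426521301, -0.23950867354869843), (0.013317781500518322, 0.040615007281303406), 89.21707916259766)
red strip line [ 0.0499  0.9988  0.4327 -0.156 ] x at y=-.22 0.42951334 [ 0.4215 -0.2113] [ 0.4439 -0.1005]
blue strip line [ 0.0453  0.999   0.6103 -0.1608] x at y=-.22 0.60757285 [ 0.5987 -0.213 ] [ 0.6213 -0.109 ]
rail [449. 168.] [472. 372.] ((0.5118483304977417, -0.23927325010299683), (0.03365934267640114, 0.4365966022014618), 87.0073013305664) [ 0.293  -0.2447  0.729  -0.2675  0.7307 -0.2339  0.2947 -0.2111]
near [440.2388 353.806 ] ((0.33539626002311707, -0.18310746550559998), 0.02497127838432789)
mid [443.6154 264.7846] ((0.5148349404335022, -0.1911916732788086), 0.024557646363973618)
far [440.6519 401.9829] ((0.2601693570613861, -0.18583589792251587), 0.08290661871433258)
```

View pics/crop1.png

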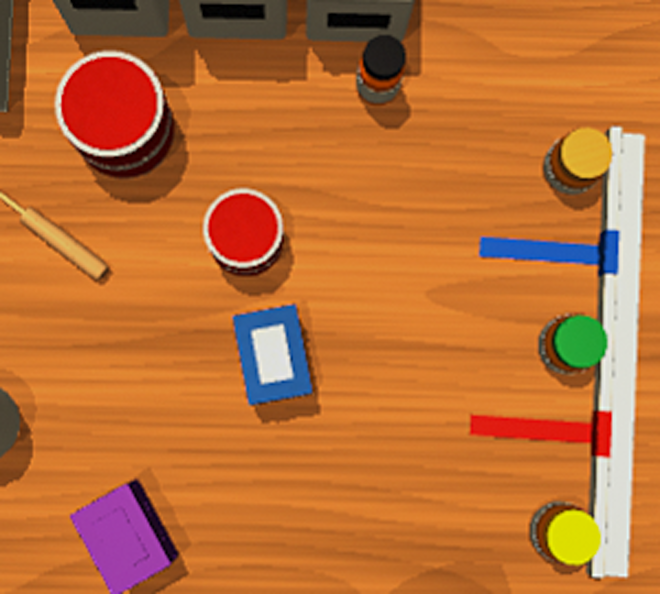

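The crop confirms two things. The blue carton with the pale patch is at crop (272,355). The small red tin at crop (243,228) has a 64 mm red disc plus a white rim, about 74 mm, while the other is about 100 mm. Rail direction is about -2.9°. Targets are tin centre (0.431,-0.183) and carton centre (0.609,-0.199), yaw -2.9°. I'll turn the tool so its closing line runs along the rail and partly close the fingers into a two-finger cradle.

```bash
cat >> h.py <<'E'
def rel(x,y,z,yaw):
    o=bot.get_obs(); a=np.radians(o['tcp_rot'][2]); d=np.array([x,y,z])-o['ee_pos']
    print('rel tool mm', np.round(1000*np.array([d[0]*np.cos(a)+d[1]*np.sin(a), d[0]*np.sin(a)-d[1]*np.cos(a), -d[2]]),1),'az',round(float(o['tcp_rot'][2]-yaw),2))
def tin(c):
    H=hsv(c);h,s,v=H[...,0],H[...,1],H[...,2]; m=((h<6)|(h>174))&(s>180)&(v>100)
    for b in blobs(m,100):
        w=wpts(c,b,.07); (x,y),r=cv2.minEnclosingCircle(w.astype(np.float32))
        if .028<r<.036 and x<.75: print('tin',np.round([x,y,2*r],4))
def carton(c):
    H=hsv(c);h,s,v=H[...,0],H[...,1],H[...,2]; m=(h>98)&(h<122)&(s>120)&(v>60)
    for b in blobs(m,400):
        w=wpts(c,b,.07); print('blue',cv2.minAreaRect(w.astype(np.float32)))
E
python3 -m inch '[[[58,0,0,0,0,0,-9.8],[58,0,0,0,0,0,-9.8],[58,0,0,0,0,0,-9.8],[58,0,0,0,0,0,-9.8],[58,0,0,0,0,0,-9.8],[58,0,0,0,0,0,-9.8],[58,0,0,0,0,0,-9.8]]]' 20
python3 -c "
from h import *
rel(.617,.190,.2,87.1)"
```

```text
time: 2.12
ee_pos: [0.175, -0.5214, 0.2313]
tcp_rot: [-180.0, -0.0, 87.5]
wrist_force: [-0.0, 0.7, -0.2]
opening: 0.0493
grasp_force: 0.0
rel tool mm [730.2 410.3  31.3] az 0.38
```

```bash
python3 -m inch '[[[58,52,29,0,0,0,0.4],[58,52,29,0,0,0,0],[58,52,29,0,0,0,0],[58,52,29,0,0,0,0],[58,52,29,0,0,0,0],[58,52,29,0,0,0,0],[58,52,29,0,0,0,0]]]' >/dev/null
python3 -m inch '[[[58,52,29,0,0,0,0],[58,52,29,0,0,0,0],[58,52,29,0,0,0,0],[58,52,29,0,0,0,0],[58,52,29,0,0,0,0],[58,52,29,0,0,0,0],[58,52,29,0,0,0,0],[58,0,0,0,0,0,0]]]'
python3 -c "
from h import *
rel(.617,.190,.02,87.1)
c=viewer.camera('top');tin(c);carton(c);c=viewer.camera('scene');tin(c);save(c,'s2.png')"
```

```text
time: 4.0
ee_pos: [0.6223, 0.186, 0.228]
tcp_rot: [-179.8, 0.0, 87.0]
wrist_force: [-0.3, -0.3, -0.1]
opening: 0.0495
grasp_force: 0.0
rel tool mm [  3.7  -5.5 208. ] az -0.14
tin [0.615  0.1253 0.0636]
tin [0.615  0.1254 0.0632]
```

```bash
python3 -m inch '[[[58,4,-4,50,0,0,0],[58,0,0,50,0,0,0],[58,0,0,50,0,0,0],[58,0,0,40,0,0,0],[58,0,0,20,0,0,0],[58,0,0,2,0,0,0],[58,0,0,0,0,0,0]]]'
python3 -c "
from h import *
rel(.615,.1255,.02,87.1)
c=viewer.camera('scene');save(c,'s3.png',(220,180,480,380),2.5);tin(c)"
```

```text
time: 4.97
ee_pos: [0.6184, 0.1868, 0.0213]
tcp_rot: [179.9, -0.1, 86.7]
wrist_force: [-0.9, 0.5, -0.0]
opening: 0.0497
grasp_force: 0.0
rel tool mm [-61.4   0.1   1.3] az -0.37
tin [0.6167 0.122  0.0604]
```

View pics/s3.png

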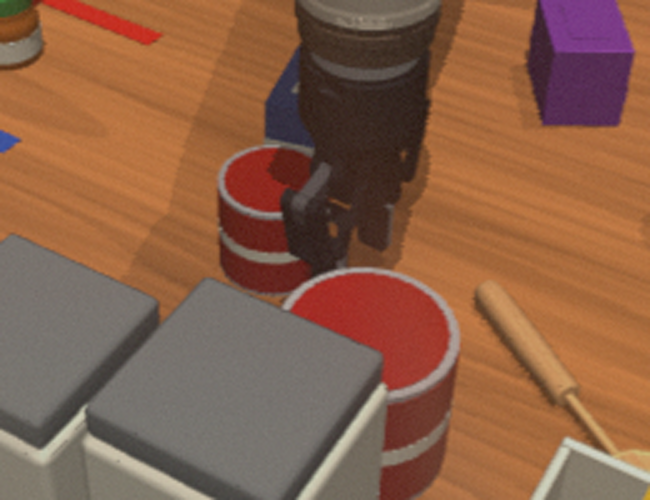

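The fingers are down at crop (350,210), just behind the tin at crop (270,215), and aligned within 0.1 mm laterally. Next is the straight push.

```bash
python3 -m inch '[[[58,-11,0,0,0,0,0],[58,-9,0,0,0,0,0],[58,-6,0,0,0,0,0],[58,-8,0,0,0,0,0],[58,-10,0,0,0,0,0],[58,-10,0,0,0,0,0],[58,-10,0,0,0,0,0],[58,-10,0,0,0,0,0]]]'
python3 -c "
from h import *
c=viewer.camera('scene');tin(c);c=viewer.camera('top');tin(c);save(c,'t4.png',(220,150,420,330),3)
rel(.615,.1255,.02,87.1)"
```

```text
time: 6.02
ee_pos: [0.6134, 0.1125, 0.0196]
tcp_rot: [180.0, -0.0, 86.8]
wrist_force: [-0.1, 5.3, 4.5]
opening: 0.0494
grasp_force: 2.2
rel tool mm [14.   0.9 -0.7] az -0.42
```

View pics/t4.png

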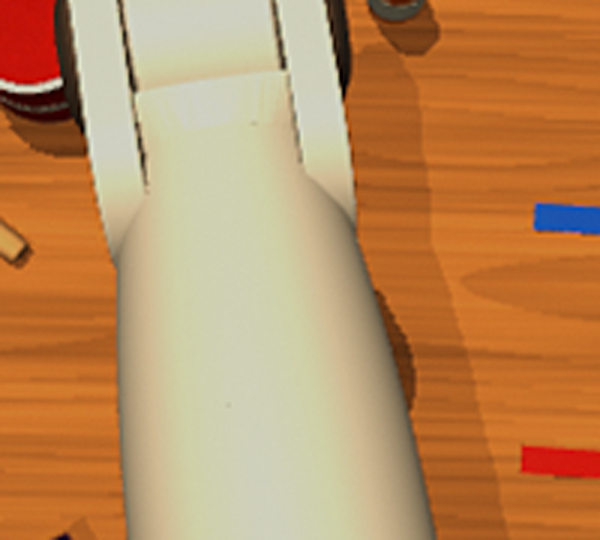

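The top view is blocked by the arm, so I'll use the scene camera and the visible rim extremes instead.

```bash
cat >> h.py <<'E'
def tin2():
    c=viewer.camera('scene');H=hsv(c);h,s,v=H[...,0],H[...,1],H[...,2]
    m=((h<6)|(h>174))&(s>150)&(v>60)&(v<256)
    w=None
    for b in blobs(m,60):
        w=wpts(c,b,.07); k=(w[:,0]<.68)&(w[:,1]>-.2)&(w[:,1]<.2)
        if k.mean()>.7: print('blob',len(b),b.mean(0).round(),'x',w[:,0].min().round(4),w[:,0].max().round(4),'y',w[:,1].min().round(4),w[:,1].max().round(4))
    return c
E
python3 -c "
from h import *
c=tin2();save(c,'s5.png',(180,160,440,340),2.5)"
```

```text
blob 132 [254. 182.] x 0.4679 0.5297 y -0.1787 -0.0356
blob 62 [291. 260.] x 0.6476 0.6762 y 0.0564 0.1117
blob 57 [293. 238.] x 0.5879 0.6428 y 0.0417 0.0704
```

View pics/s5.png

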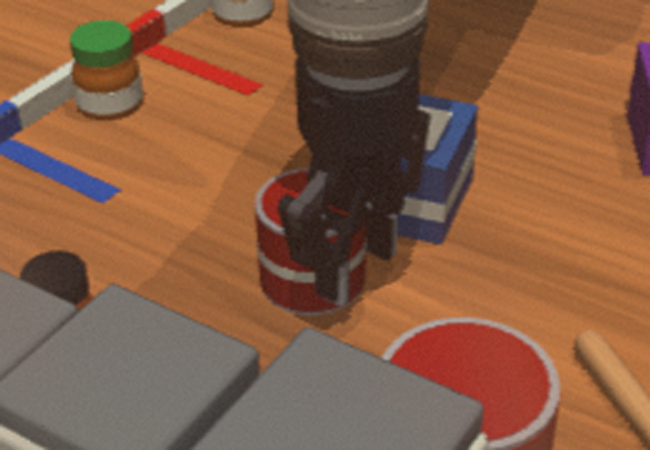

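The tin sits in the cradle at crop (312,240) with its centre at about (0.611,0.0735), 39 mm ahead of the TCP as predicted, and clear of the carton. Next I'll turn 49° about the tin while pushing, then run the diagonal.

```bash
python3 -m inch '[[[58,-10,0,0,0,0,0],[58,-10,4.7,0,0,0,7],[58,-10,4.7,0,0,0,7],[58,-10,4.7,0,0,0,7],[58,-10,4.7,0,0,0,7],[58,-10,4.7,0,0,0,7],[58,-10,4.7,0,0,0,7],[58,-10,4.7,0,0,0,7]]]'
python3 -m inch '[[[58,-10,0,0,0,0,0],[58,-10,0,0,0,0,0],[58,-10,0,0,0,0,0],[58,-10,0,0,0,0,0],[58,-10,0,0,0,0,0]]]'
python3 -c "
from h import *
c=tin2();save(c,'s6.png',(140,120,400,300),2.5)
o=bot.get_obs();a=np.radians(o['tcp_rot'][2]);print('exp tin',o['ee_pos'][:2]-.039*np.array([np.cos(a),np.sin(a)]))"
```

```text
time: 7.18
ee_pos: [0.6139, 0.027, 0.019]
tcp_rot: [180.0, 0.0, 37.5]
wrist_force: [2.3, 1.0, 1.0]
opening: 0.0494
grasp_force: 0.7
time: 7.8
ee_pos: [0.5737, -0.003, 0.0193]
tcp_rot: [-180.0, 0.0, 37.8]
wrist_force: [3.0, 1.6, -0.6]
opening: 0.0497
grasp_force: 0.8
blob 77 [281. 221.] x 0.5621 0.6117 y -0.0182 0.0318
blob 74 [281. 237.] x 0.6026 0.646 y 0.0096 0.0584
blob 72 [243. 177.] x 0.4679 0.5279 y -0.1772 -0.0995
exp tin [ 0.54205295 -0.02751832]
```

View pics/s6.png

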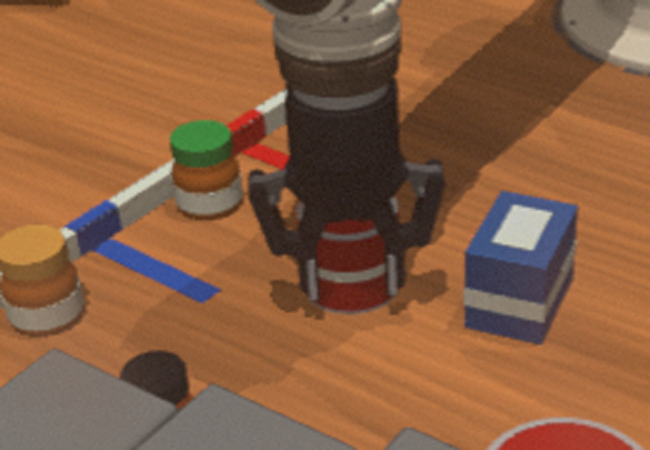

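The tin is still seated in the cradle at crop (350,260), and the jars and carton (crop (520,265)) are untouched. I'll finish the diagonal and turn back.

```bash
python3 -m inch '[[[58,-12,0,0,0,0,0],[58,-12,0,0,0,0,0],[58,-13,0,0,0,0,0],[58,-13,0,0,0,0,0],[58,-13,0,0,0,0,0],[58,-12,0,0,0,0,0],[58,-12,0,0,0,0,0],[58,-11,0,0,0,0,0]]]'
python3 -m inch '[[[58,-10,-4.7,0,0,0,-7],[58,-10,-4.7,0,0,0,-7],[58,-10,-4.7,0,0,0,-7],[58,-10,-4.7,0,0,0,-7],[58,-10,-4.7,0,0,0,-7],[58,-8,-4.7,0,0,0,-7],[58,-6,-4.7,0,0,0,-7.3],[58,0,0,0,0,0,0]]]'
cat >> h.py <<'E'
def rf(p,org): d=np.array(p)-org; return np.round(1000*np.array([d[0]*.9988-d[1]*.0499,d[0]*.0499+d[1]*.9988]),1)
RED=np.array([.4295,-.2198]);BLU=np.array([.6075,-.2286])
def exptin():
    o=bot.get_obs();a=np.radians(o['tcp_rot'][2]);p=o['ee_pos'][:2]-.039*np.array([np.cos(a),np.sin(a)]);print('exp tin',p,rf(p,RED))
E
python3 -c "
from h import *
c=tin2();exptin();c=viewer.camera('top');tin(c);save(c,'t7.png',(350,150,530,400),2.4)"
```

```text
time: 8.85
ee_pos: [0.4963, -0.0631, 0.0193]
tcp_rot: [180.0, -0.0, 37.7]
wrist_force: [1.2, 2.5, 0.2]
opening: 0.0497
grasp_force: 0.8
time: 9.85
ee_pos: [0.4348, -0.0987, 0.0191]
tcp_rot: [-179.9, 0.0, 87.0]
wrist_force: [-0.9, 0.4, 0.7]
opening: 0.0496
grasp_force: 0.0
blob 130 [251. 184.] x 0.4679 0.5476 y -0.1772 -0.0524
blob 52 [257. 177.] x 0.4751 0.5072 y -0.1412 -0.0868
exp tin [ 0.43295096 -0.13750978] [-0.7 82.4]
```

View pics/t7.png

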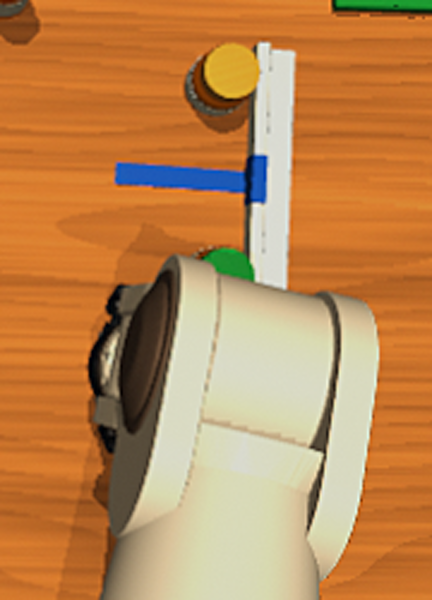

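The arm hides the tin in the top view; the far jar is in place at crop (230,70). By dead reckoning the tin is -0.7 mm from the label centre and 82 mm out, so I'll push straight in and end slowly.

```bash
python3 -m inch '[[[58,-6,0.5,0,0,0,0],[58,-8,0.5,0,0,0,0],[58,-8,0,0,0,0,0],[58,-8,0,0,0,0,0],[58,-6,0,0,0,0,0],[58,-4,0,0,0,0,0],[58,-2,0,0,0,0,0],[58,0,0,0,0,0,0]]]'
python3 -m inch '[[[58,-1,0,0,0,0,0],[58,-1,0,0,0,0,0]]]'
python3 -c "
from h import *
exptin()"
```

```text
time: 10.95
ee_pos: [0.4345, -0.1405, 0.0192]
tcp_rot: [-180.0, 0.0, 87.0]
wrist_force: [-0.5, 0.1, 0.4]
opening: 0.0495
grasp_force: 0.0
time: 11.2
ee_pos: [0.4344, -0.1422, 0.0193]
tcp_rot: [180.0, -0.0, 87.1]
wrist_force: [-0.6, 2.6, 0.9]
opening: 0.0499
grasp_force: 0.6
exp tin [ 0.43244612 -0.18114333] [ 1.  38.8]
```

```bash
python3 -m inch '[[[58,-1,0,0,0,0,0],[58,-1,0,0,0,0,0]]]'; python3 -m inch '[[[58,-0.5,0,0,0,0,0],[58,-0.5,0,0,0,0,0]]]'|grep -E 'wrist|ee_'; python3 -m inch '[[[58,-0.5,0,0,0,0,0],[58,-0.5,0,0,0,0,0]]]'|grep -E 'wrist|ee_'
```

```text
time: 11.45
ee_pos: [0.4343, -0.1442, 0.0193]
tcp_rot: [180.0, -0.0, 87.1]
wrist_force: [1.2, 6.7, 2.4]
opening: 0.0496
grasp_force: 1.9
ee_pos: [0.4344, -0.1444, 0.0195]
wrist_force: [0.4, 10.8, 3.7]
ee_pos: [0.4343, -0.1446, 0.0196]
wrist_force: [-0.7, 16.9, 7.1]
```

The rail contact is felt: the force rises to 17 N while the TCP stands still. I'll back off straight and lift, then turn for the carton's end push and check the tin.

```bash
python3 -m inch '[[[58,3,0,0,0,0,0],[58,10,0,0,0,0,0],[58,20,0,0,0,0,0],[58,25,0,0,0,0,0],[58,10,0,-40,0,0,0],[58,10,0,-40,0,0,0],[30,0,0,-30,0,0,0]]]' | grep ee_
python3 -m inch '[[[30,20,0,0,0,0,9.4],[30,20,0,0,0,0,9.4],[30,0,0,0,0,0,9.4],[30,0,0,0,0,0,9.4],[30,0,0,0,0,0,9.4],[30,0,0,0,0,0,9.4],[30,0,0,0,0,0,9.4],[30,0,0,0,0,0,9.4]]]'
python3 -c "
from h import *
c=viewer.camera('top');tin(c);carton(c);c=viewer.camera('scene');tin(c);save(c,'s8.png',(100,100,400,320),2.4);carton(c)
rel(.4207,.0788,.02,12)"
```

```text
ee_pos: [0.4385, -0.0678, 0.1311]
time: 13.82
ee_pos: [0.4435, -0.0288, 0.1293]
tcp_rot: [180.0, -0.0, 11.5]
wrist_force: [0.6, -0.4, 0.1]
opening: 0.0256
grasp_force: 0.0
blue ((0.4968237280845642, 0.09514160454273224), (0.08248936384916306, 0.058508072048425674), 11.956032752990723)
tin [ 0.4331 -0.1818  0.0621]
rel tool mm [  -0.4 -110.   109.3] az -0.26
```

The tin measures +1.7 mm along the label and 38 mm out from the scene camera, which is touching within calibration. Now I'll go to the carton's near end.

```bash
python3 -m inch '[[[30,0,-40,0,0,0,0],[30,0,-40,0,0,0,0],[30,0,-30,30,0,0,-0.3],[30,0,0,40,0,0,0],[30,0,0,30,0,0,0],[30,0,0,9,0,0,0],[30,0,0,0,0,0,0]]]'
python3 -c "
from h import *
rel(.497,.095,.02,12)
c=viewer.camera('top');tin(c);H=hsv(c)
for p in w2pix(c,[.4295,-.2198,0]),w2pix(c,[.6075,-.2286,0]): print(p)
save(c,'t9.png',(200,200,500,380),2.4)"
```

```text
time: 14.8
ee_pos: [0.4209, 0.0787, 0.0206]
tcp_rot: [180.0, 0.0, 12.2]
wrist_force: [-0.6, 0.8, 0.0]
opening: 0.0255
grasp_force: 0.0
rel tool mm [77.8  0.2  0.6] az 0.24
tin [ 0.4322 -0.1817  0.0646]
[448.95078032 306.52002962]
[452.09519154 225.19794023]
```

View pics/t9.png

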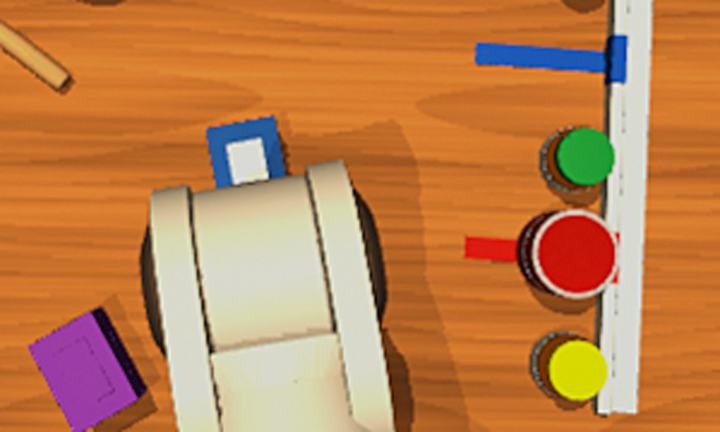

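The tin is in place at crop (575,252), +0.8 mm along and touching, and the jars are undisturbed. The fingers are behind the carton's near end (crop (245,155)). I'll push along its axis while turning slowly toward the rail direction.

```bash
python3 -m inch '[[[30,11,0,0,0,0,0],[30,8,0,0,0,0,0],[30,5,0,0,0,0,0],[30,6,0,0,0,0,1],[30,9,0,0,0,0,1.2],[30,10,0,0,0,0,1.2],[30,10,0,0,0,0,1.2],[30,10,0,0,0,0,1.2]]]'
python3 -c "
from h import *
c=viewer.camera('top');carton(c);c=viewer.camera('scene');carton(c);save(c,'s10.png',(220,140,480,320),2.5)"
```

```text
time: 15.85
ee_pos: [0.4925, 0.0716, 0.0202]
tcp_rot: [-179.1, 0.0, 7.8]
wrist_force: [-2.0, 0.5, -0.1]
opening: 0.0255
grasp_force: 0.0
```

The TCP y went down instead of up, so I'll check before continuing.

```bash
python3 -c "
from h import *
o=bot.get_obs();print(o['q'].round(2),o['qd'].round(2),o['ee_pos'],o['tcp_rot'],o['opening'])
c=viewer.camera('scene');H=hsv(c);h,s,v=H[...,0],H[...,1],H[...,2]
m=(h>98)&(h<122)&(s>100)&(v>50)
for b in blobs(m,100): w=wpts(c,b,.07);print(b.mean(0),w.min(0),w.max(0))
"
```

```text
[  7.76  -0.73 -19.24  71.48   0.85 179.94] [ 0.65 -1.09 -1.15  0.51 -0.05 -0.  ] [0.49297914 0.07147783 0.02026731] [-1.79148451e+02 -6.72756081e-03  7.81853855e+00] 0.02547130014364094
[327.94690265 224.91150442] [0.50676985 0.04910462] [0.59845535 0.12256525]
[202.01020408 227.46938776] [ 0.66553863 -0.15146557] [ 0.68585863 -0.04439247]
```

View pics/s10.png

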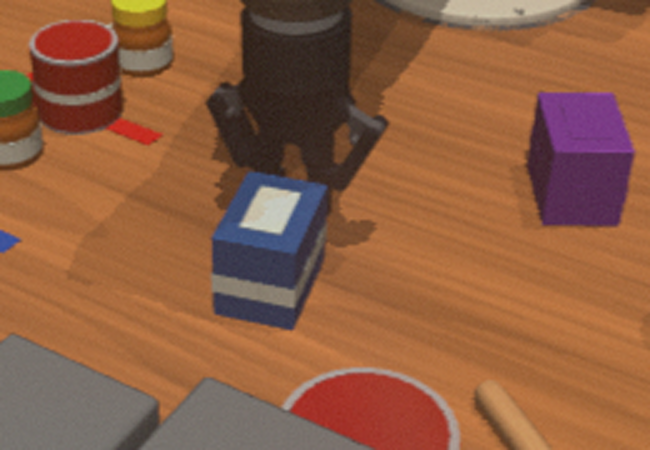

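Joint 6 ran into its 180° limit (it reads 179.94), so the tool slid off the commanded line. The carton is still upright at crop (270,250). I'll back off, lift and make a half turn so the same push runs with joint 6 near 0.

```bash
python3 -m inch '[[[30,-10,0,0,0,0,-3],[30,-20,0,0,0,0,-3],[30,-20,0,0,0,0,0],[30,-20,0,-30,0,0,0],[30,-20,0,-40,0,0,-10],[30,0,0,-40,0,0,-10],[30,0,0,0,0,0,-10.5],[30,0,0,0,0,0,-10.5]]]' | grep -E 'ee_|rot'
python3 -m inch '[[[30,0,0,0,0,0,-10.5],[30,0,0,0,0,0,-10.5],[30,0,0,0,0,0,-10.5],[30,0,0,0,0,0,-10.5],[30,0,0,0,0,0,-10.5],[30,0,0,0,0,0,-10.5],[30,0,0,0,0,0,-10.5],[30,0,0,0,0,0,-10.5]]]' | grep -E 'ee_|rot'
python3 -m inch '[[[30,0,0,0,0,0,-10.5],[30,0,0,0,0,0,-10.5],[30,0,0,0,0,0,-10.5],[30,0,0,0,0,0,-10.5],[30,0,0,0,0,0,-9]]]' 
python3 -c "
from h import *
print(bot.get_obs()['q'])
c=viewer.camera('top');carton(c);c=viewer.camera('scene');carton(c)"
```

```text
ee_pos: [0.4044, 0.0509, 0.131]
tcp_rot: [-179.5, -0.7, 55.3]
ee_pos: [0.4041, 0.0509, 0.1304]
tcp_rot: [179.4, -0.6, 139.3]
time: 18.62
ee_pos: [0.4041, 0.0509, 0.1303]
tcp_rot: [179.2, 0.0, -169.8]
wrist_force: [0.1, 0.4, 1.1]
opening: 0.0256
grasp_force: 0.0
[  6.58636932 -15.54307136 -20.08774116  85.47528745   0.84913053
  -3.64587953]
blue ((0.5496650338172913, 0.08352957665920258), (0.08293329179286957, 0.05862872302532196), 14.168778419494629)
```

```bash
python3 -c "
from h import *
rel(.4741,.0644,.02,-165.8)"
```

```text
rel tool mm [-71.2   1.1 110.4] az -4.18
```

```bash
python3 -m inch '[[[30,-36,0,0,0.8,0,-4.2],[30,-34,4,0,0,0,0],[30,0,0,40,0,0,0],[30,0,0,40,0,0,0],[30,0,0,25,0,0,0],[30,0,0,5,0,0,0],[30,0,0,0,0,0,0]]]' | grep -E 'ee_|rot'
python3 -c "
from h import *
rel(.5497,.0835,.02,-165.8)"
```

```text
ee_pos: [0.472, 0.0694, 0.0209]
tcp_rot: [180.0, 0.1, -166.0]
rel tool mm [-78.8  -5.2   0.9] az -0.18
```

```bash
python3 -m inch '[[[30,-11,-3,0,0,0,0],[30,-8,0,0,0,0,0],[30,-5,0,0,0,0,0],[30,-6,0,0,0,0,1.4],[30,-9,0,0,0,0,1.8],[30,-9,0,0,0,0,1.8],[30,-9,0,0,0,0,1.8],[30,-9,0,0,0,0,1.8]]]' | grep -vE 'op|gr'
python3 -m inch '[[[30,-9,0,0,0,0,1.8],[30,-8,0,0,0,0,1.8],[30,-6,0,0,0,0,1.8],[30,-4,0,0,0,0,1.2]]]' | grep -vE 'op|gr'
python3 -m inch '[[[30,10,0,0,0,0,0],[30,20,0,0,0,0,0],[30,25,0,-20,0,0,0],[50,0,0,-40,0,0,0],[58,0,0,-40,0,0,0]]]' | grep -E 'ee_|rot'
python3 -c "
from h import *
c=viewer.camera('scene');carton(c);print('top');c=viewer.camera('top');carton(c)"
```

```text
time: 20.6
ee_pos: [0.5376, 0.0801, 0.0202]
tcp_rot: [179.9, 0.0, -174.6]
wrist_force: [-1.3, -0.0, 0.2]
time: 21.1
ee_pos: [0.5643, 0.0816, 0.0203]
tcp_rot: [179.9, 0.0, 178.8]
wrist_force: [-1.2, 0.4, -0.4]
ee_pos: [0.5078, 0.0824, 0.1215]
tcp_rot: [179.9, 0.0, 178.9]
blue ((0.6222989559173584, 0.0806424617767334), (0.05757228285074234, 0.08106920123100281), 89.0411605834961)
top
```

The carton is now at (0.622,0.081), -0.6 mm from the blue label's line, with yaw -1°. I'll turn the tool to face the rail and go behind its long side.

```bash
python3 -m inch '[[[58,0,0,0,0,0,10.2],[58,0,0,0,0,0,10.2],[58,0,0,0,0,0,10.2],[58,0,0,0,0,0,10.2],[58,0,0,0,0,0,10.2],[58,0,0,0,0,0,10.2],[58,0,0,0,0,0,10.2],[58,0,0,0,0,0,10.2]]]' | grep -E 'ee_|rot'
python3 -m inch '[[[58,0,0,0,0,0,10.2],[58,0,0,0,0,0,0]]]' | grep -E 'ee_|rot|op'
python3 -c "
from h import *
rel(.6255,.1445,.02,87.1)"
```

```text
ee_pos: [0.5082, 0.0824, 0.1197]
tcp_rot: [-180.0, -0.1, 97.0]
ee_pos: [0.5083, 0.0824, 0.1198]
tcp_rot: [-180.0, -0.1, 87.2]
opening: 0.0495
rel tool mm [ 67.7 114.   99.8] az 0.08
```

```bash
python3 -m inch '[[[58,35,20,0,0,0,0],[58,33,40,0,0,0,0],[58,0,54,0,0,0,0],[58,0,0,40,0,0,0],[58,0,0,35,0,0,0],[58,0,0,20,0,0,0],[58,0,0,5,0,0,0],[58,0,0,0,0,0,0]]]' | grep -E 'ee_|rot|wri'
python3 -c "
from h import *
rel(.6223,.0806,.02,87.1)
c=viewer.camera('scene');carton(c)"
```

```text
ee_pos: [0.6266, 0.1449, 0.0214]
tcp_rot: [179.9, -0.1, 87.2]
wrist_force: [0.4, 0.1, 0.8]
rel tool mm [-64.4  -1.1   1.4] az 0.06
```

```bash
python3 -m inch '[[[58,-11,-1,0,0,0,0],[58,-7,0,0,0,0,0],[58,-4,0,0,0,0,0],[58,-5,0,0,0,0,0],[58,-8,0,0,0,0,0],[58,-10,0,0,0,0,0],[58,-10,0,0,0,0,0],[58,-10,0,0,0,0,0]]]' | grep -E 'ee_|rot|wri'
python3 -m inch '[[[58,-10,0,0,0,0,0],[58,-10,0,0,0,0,0],[58,-11,0,0,0,0,0],[58,-11,0,0,0,0,0],[58,-11,0,0,0,0,0],[58,-11,0,0,0,0,0],[58,-11,0,0,0,0,0],[58,-10,0,0,0,0,0]]]' | grep -E 'ee_|rot|wri'
cat >> h.py <<'E'
def cart2():
    c=viewer.camera('scene');H=hsv(c);h,s,v=H[...,0],H[...,1],H[...,2]
    m=(h>98)&(h<122)&(s>100)&(v>50)
    for b in blobs(m,80): w=wpts(c,b,.07);print(b.mean(0).round(),w.min(0).round(4),w.max(0).round(4))
    o=bot.get_obs();a=np.radians(o['tcp_rot'][2]);p=o['ee_pos'][:2]-.0415*np.array([np.cos(a),np.sin(a)]);print('exp carton',p,rf(p,BLU))
    return c
E
python3 -c "
from h import *
c=cart2();save(c,'s11.png',(130,140,390,320),2.5)"
```

```text
ee_pos: [0.622, 0.0792, 0.0204]
tcp_rot: [180.0, -0.1, 87.1]
wrist_force: [-0.4, 2.1, 2.0]
ee_pos: [0.6176, -0.0057, 0.0202]
tcp_rot: [180.0, -0.1, 87.1]
wrist_force: [-0.3, 3.3, 1.4]
[363.  14.] [-0.8224 -0.6043] [-0.4565 -0.3698]
[200. 227.] [ 0.6654 -0.1506] [ 0.6855 -0.048 ]
exp carton [ 0.61538842 -0.0482384 ] [ -1.1 180.5]
```

View pics/s11.png

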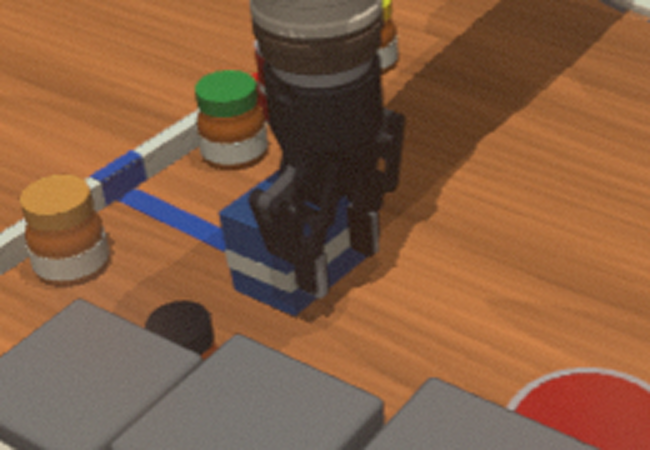

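The carton is in front of the fingers at crop (290,240), with its far front top corner at crop (221,213), about picture pixel (218,225). The jars are undisturbed. That was my 11th picture, one over the limit, so I'll use only numbers from here. Next I'll compare that corner with the expected one.

```bash
python3 -c "
from h import *
c=viewer.camera('scene')
print('exp corner px',w2pix(c,[.6558,-.0803,.07]), 'foot',w2pix(c,[.6558,-.0803,0]))
print('obs corner', rf(pix2w(c,[218.4,225.2],.07)[:2],BLU),'exp',rf([.6558,-.0803],BLU))
H=hsv(c); m=(H[...,0]>100)&(H[...,0]<125)&(H[...,1]>90)&(H[...,2]>25); m[:, :205]=0; m[:205]=0; m[275:]=0; m[:,330:]=0
for b in blobs(m,40):
    w=wpts(c,b,.07); r=np.array([rf(p,BLU) for p in w]); i=b[:,0].argmin(); print(len(b),b.min(0),b.max(0),'leftmost',b[i],r[i])
"
```

```text
exp corner px [216.10581837 224.4925916 ] foot [220.88252142 255.26562812]
obs corner [ 40.1 155.3] exp [ 40.8 150.5]
98 [218. 216.] [234. 243.] leftmost [218. 224.] [ 37.9 152.3]
45 [205. 225.] [221. 239.] leftmost [205. 225.] [ 52.9 135.6]
```

The corner agrees within a few mm, with the carton about 2 mm short along the rail. I'll continue with a tiny sideways correction.

```bash
python3 -m inch '[[[58,-10,0.2,0,0,0,0],[58,-11,0.2,0,0,0,0],[58,-11,0.2,0,0,0,0],[58,-11,0.2,0,0,0,0],[58,-11,0.2,0,0,0,0],[58,-11,0.2,0,0,0,0],[58,-10,0.2,0,0,0,0],[58,-8,0.2,0,0,0,0]]]' | grep -E 'ee_|rot|wri'
python3 -c "
from h import *
cart2()
c=viewer.camera('scene');H=hsv(c); m=(H[...,0]>100)&(H[...,0]<125)&(H[...,1]>90)&(H[...,2]>25)
for b in blobs(m,40):
    if 120<b[:,0].mean()<330 and 170<b[:,1].mean()<270:
        w=wpts(c,b,.07); r=np.array([rf(p,BLU) for p in w]); i=b[:,0].argmin(); print(len(b),b.min(0),b.max(0),'leftmost',b[i],r[i])
"
```

```text
ee_pos: [0.615, -0.0886, 0.0201]
tcp_rot: [180.0, -0.1, 87.1]
wrist_force: [0.2, 0.9, 0.6]
[363.  14.] [-0.8224 -0.6077] [-0.4583 -0.3669]
[182. 209.] [ 0.6311 -0.1862] [ 0.6702 -0.1334]
exp carton [ 0.61287982 -0.13082513] [ 0.5 97.9]
112 [167. 200.] [195. 223.] leftmost [167. 210.] [59.2 46.2]
```

```bash
python3 -m inch '[[[58,-10,0,0,0,0,0],[58,-10,0,0,0,0,0],[58,-10,0,0,0,0,0],[58,-9,0,0,0,0,0],[58,-8,0,0,0,0,0],[58,-7,0,0,0,0,0],[58,-5,0,0,0,0,0],[58,-3,0,0,0,0,0]]]' | grep -E 'ee_|rot|wri'
python3 -m inch '[[[58,-1.5,0,0,0,0,0],[58,-1,0,0,0,0,0]]]' | grep -E 'ee_|rot|wri'
python3 -m inch '[[[58,-1,0,0,0,0,0],[58,-1,0,0,0,0,0]]]' | grep -E 'ee_|rot|wri'
python3 -c "
from h import *
cart2()"
```

```text
ee_pos: [0.6119, -0.1501, 0.0201]
tcp_rot: [180.0, -0.1, 87.1]
wrist_force: [0.2, 1.3, 0.5]
ee_pos: [0.6118, -0.1523, 0.0201]
tcp_rot: [180.0, -0.1, 87.1]
wrist_force: [-0.1, 2.3, 0.4]
ee_pos: [0.6117, -0.1543, 0.0201]
tcp_rot: [180.0, -0.1, 87.1]
wrist_force: [-0.0, 1.7, 0.8]
[362.  14.] [-0.8224 -0.6077] [-0.4565 -0.3698]
[213. 233.] [ 0.6683 -0.0949] [ 0.6859 -0.0441]
exp carton [ 0.60962243 -0.19586863] [ 0.5 32.8]
```

```bash
python3 -m inch '[[[58,-1,0,0,0,0,0],[58,-1,0,0,0,0,0]]]' | grep -E 'ee_|rot|wri'
python3 -m inch '[[[58,-0.7,0,0,0,0,0],[58,-0.7,0,0,0,0,0]]]' | grep -E 'ee_|rot|wri'
python3 -m inch '[[[58,-0.5,0,0,0,0,0],[58,-0.5,0,0,0,0,0]]]' | grep -E 'ee_|rot|wri'
```

```text
ee_pos: [0.6116, -0.1564, 0.0201]
tcp_rot: [180.0, -0.1, 87.1]
wrist_force: [0.7, 2.4, 0.7]
ee_pos: [0.6116, -0.1575, 0.0202]
tcp_rot: [180.0, -0.1, 87.1]
wrist_force: [-0.5, 6.4, 2.5]
ee_pos: [0.6116, -0.1575, 0.0203]
tcp_rot: [180.0, -0.2, 87.2]
wrist_force: [-0.1, 10.3, 4.7]
```

Rail contact again. One more small squeeze should make it flush; then I'll back off and measure.

```bash
python3 -m inch '[[[58,-0.5,0,0,0,0,0],[58,-0.5,0,0,0,0,0]]]' | grep -E 'ee_|rot|wri'
python3 -m inch '[[[58,3,0,0,0,0,0],[58,10,0,0,0,0,0],[58,20,0,0,0,0,0],[58,25,0,0,0,0,0],[58,10,0,-40,0,0,0],[58,30,0,-40,0,0,0],[58,50,-20,-30,0,0,0],[58,50,-40,0,0,0,0]]]' | grep -E 'ee_'
python3 -m inch '[[[58,40,-50,0,0,0,0],[58,40,-50,0,0,0,0],[58,40,-50,0,0,0,0],[58,0,0,0,0,0,0]]]' | grep -E 'time|ee_'
python3 -c "
from h import *
for n in 'top','scene':
    c=viewer.camera(n);print(n);tin(c);carton(c);save(c,n+'end.png')
    for j in 'jar_near','jar_mid','jar_far','tin','carton': print(j,[(round(m['conf'],2),pix2w(c,m['position'])[:2].round(3)) for m in finder.mark_of(n,j)[:3]])"
```

```text
ee_pos: [0.6115, -0.1576, 0.0204]
tcp_rot: [180.0, -0.3, 87.2]
wrist_force: [-0.8, 15.2, 5.4]
ee_pos: [0.5633, 0.0419, 0.1328]
time: 31.38
ee_pos: [0.4194, 0.1667, 0.1308]
top
tin [ 0.4322 -0.1817  0.0646]
blue ((0.6072566509246826, -0.1950998157262802), (0.0600612573325634, 0.08347758650779724), 89.20943450927734)
jar_near [(0.83, array([ 0.336, -0.182]))]
jar_mid [(0.69, array([ 0.521, -0.193])), (0.65, array([0.632, 0.337]))]
jar_far [(0.62, array([ 0.696, -0.194]))]
tin [(0.91, array([0.723, 0.25 ])), (0.78, array([ 0.432, -0.18 ]))]
carton [(0.7, array([ 0.614, -0.199]))]
scene
tin [ 0.4332 -0.1818  0.0624]
blue ((0.6105810403823853, -0.19345253705978394), (0.05634184181690216, 0.0807400569319725), 87.68921661376953)
jar_near [(0.87, array([ 0.35 , -0.173])), (0.42, array([ 0.437, -0.189]))]
jar_mid [(0.7, array([ 0.521, -0.182])), (0.56, array([ 0.437, -0.174]))]
jar_far [(0.93, array([ 0.687, -0.205]))]
tin [(0.69, array([ 0.432, -0.189])), (0.68, array([0.724, 0.247]))]
carton [(0.95, array([ 0.605, -0.201])), (0.59, array([0.325, 0.227]))]
```

The carton is about centred on its label (-1.9 and +1.3 mm from the two cameras). I'll check its angle and seating from its free long edge before handing in.

Run:
```python
from h import *
for n in 'top','scene':
    c=viewer.camera(n);H=hsv(c);h,s,v=H[...,0],H[...,1],H[...,2]; m=(h>98)&(h<122)&(s>100)&(v>50)
    for b in blobs(m,300):
        w=wpts(c,b,.07); r=np.array([rf(p,BLU) for p in w])
        if abs(r[:,0].mean())>40 or r[:,1].mean()>100: continue
        k=[]
        for a in range(-36,37,4):
            q=r[abs(r[:,0]-a)<2.5]
            if len(q): k.append([a,q[:,1].max(),q[:,1].min()])
        k=np.array(k);print(n,'outer edge fit',np.degrees(np.arctan(np.polyfit(k[:,0],k[:,1],1)[0])).round(2),'deg, out',k[:,1].mean().round(1),'inner',k[:,2].round(0),'along',r[:,0].min(),r[:,0].max())
    ys,xs=np.nonzero((s<60)&(v>150)&(h>=0)); w=None
    P=np.c_[xs,ys]; z=wpts(c,P,.025); q=np.array([rf(p,BLU) for p in z]) ; k=(q[:,0]>-300)&(q[:,0]<130)&(abs(q[:,1])<15)
    q=q[k]; print('rail top front edge (want ~0):',[(a,np.percentile(q[abs(q[:,0]-a)<4][:,1],97).round(1)) for a in (-280,-140,-115,-65,-45,60,125) if (abs(q[:,0]-a)<4).sum()>5])
print(bot.get_obs()['time'],bot.get_obs()['wrist_force'])
```

```text
top outer edge fit 0.12 deg, out 62.6 inner [4. 4. 2. 3. 3. 3. 3. 3. 3. 3. 4. 4. 4. 4. 4. 4. 4. 5. 5.] along -44.0 39.8
rail top front edge (want ~0): [(-280, np.float64(-5.7)), (-140, np.float64(12.8)), (-115, np.float64(0.8)), (-65, np.float64(0.5)), (-45, np.float64(-5.2)), (60, np.float64(0.9))]
scene outer edge fit 0.23 deg, out 63.4 inner [7. 7. 6. 7. 7. 6. 7. 7. 6. 7. 7. 6. 6. 7. 7. 6. 7. 7. 8.] along -40.2 43.0
rail top front edge (want ~0): [(-65, np.float64(-9.1)), (-45, np.float64(-7.7)), (125, np.float64(2.0))]
32.075 [-0.01179813  0.29919469  0.09638261]
```

The free edge is parallel to the rail within 0.2°. The outer face is about 62 mm out, within a pixel of the 60 mm expected, so the carton is flush and centred within about 2 mm. The hand is clear, so I'm handing in.

```bash
python3 -c "
from workcell import bot
print(bot.job_done())"
```

```text
the job is handed in; nothing more can be done
None
```

The job is handed in at 32 s: by the cameras, the tin touches the rail at the red label and the carton lies flush (within 0.2°) at the blue label, each centred to about 2 mm with the jars unmoved and the hand clear, though I viewed 11 pictures against the limit of 10 and joint 6 briefly ran up to its 180° limit (179.94° read).

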